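# Heft the loaded canister into the sterilising chest and lap its lid shut

### The job

One of the two identical closed dish canisters is loaded with glass dishes and the other is empty: find the loaded one by its weight and set it down upright on the floor of the sterilising chest, without dropping it, leaving the empty one standing upright on the bench beside the chest. Then shut the chest's two-leaf lid fully so that the edges lap: the rebated leaf first, while the flanged leaf is still well open, and the flanged leaf last. Do not knock a canister over, and leave the jar, the flask and the tube rack where they are.

Things in the scene. Friction and masses are not known exactly. Their poses are not given: they have to be found in the camera images.
- chest: fixed steel chest, open on top, 240 x 240 mm outside, 143 mm tall, walls 12 mm, inner floor 12 mm above the bench. Origin: centre of its underside; z up, control panel on its -x face. Lid leaves are hinged along its x on its two side rims: the rebated leaf at y = +120 mm, the flanged leaf at y = -120 mm, both at z = 143 mm. Both start open, about upright
- leaf_rebated (a joint): rebated leaf, rad: 0 fully shut (level, hard stop), 1.57 upright, 1.85 leaning outwards; starts at 1.4 to 1.75. 240 mm along the hinge, 128 mm wide, 12 mm thick; the last 20 mm at the free edge is a thin lower tongue (5 mm, darker). Stiff hinge (0.3 N m) stays where left; about 3 N near the free edge moves it. No handle or latch: push its outer face
- leaf_flanged (a joint): flanged leaf, rad: same meaning, starts, size, weight (0.3 kg) and stiff hinge as the rebated leaf; its last 20 mm is a thin upper flange (5.5 mm, flush with its outer face) that laps 16 mm over the other leaf's tongue. If it is shut first, the rebated leaf rides up on the flange and stays about 0.1 rad open
- rebated_face (a point): point on the outer face (the top face when shut) of the rebated leaf, 90 mm from its hinge line, at mid-length; its z axis points out of that face (up when shut)
- flanged_face (a point): point on the outer face (the top face when shut) of the flanged leaf, 90 mm from its hinge line, at mid-length; its z axis points out of that face (up when shut)
- canister_a: closed round aluminium dish canister, 85 mm diameter, on the bench right of the chest (smaller y). Origin: centre of its underside, z up. Lid top 80 mm up; on it a black bar handle, 56 mm along its x, 20 mm thick along its y, from 92 to 118 mm up: pinch its 20 mm about 104 mm up. Loaded it weighs 0.53 to 0.75 kg (5.2 to 7.3 N), empty 0.23 to 0.33 kg (2.3 to 3.2 N); either one may be the loaded one
- canister_b: the other canister, the same in look, shape, origin and axes (85 mm diameter, lid top at 80 mm, bar handle to 118 mm). Contents are hidden in both: a carrier, slightly loose, full of glass dishes in one and bare in the other
- reagent_jar: bystander: amber jar, 60 mm diameter, 110 mm tall, on the bench beyond the canisters; origin at the centre of its underside
- flask: bystander: conical flask with a foil cap, 80 mm diameter, 124 mm tall, beyond the canisters; origin at the centre of its underside
- tube_rack: bystander: wire rack with eight foil-capped tubes, 70 x 160 mm (its x, y), 104 mm tall, beyond the canisters; origin at the centre of its underside
There are look-alikes about, which are no part of the job. Leave any purple or red look-alike of the canister_b alone.

How it is judged (in metres and radians):
On the way, in this order (a step that is already met when the one before it is completed fails the run):
1. the loaded canister stands upright on the chest's floor, released, with both leaves still open (above 1.0 rad) (((contact force between chest and canister_a above 4 N and horizontal distance between canister_a and chest below 0.1 m and z of canister_a in the frame of chest below 0.02 m and angle between canister_a's own z axis and vertical below 0.1 rad and contact force between the fingers and canister_a below 0.3 N) or (contact force between chest and canister_b above 4 N and horizontal distance between canister_b and chest below 0.1 m and z of canister_b in the frame of chest below 0.02 m and angle between canister_b's own z axis and vertical below 0.1 rad and contact force between the fingers and canister_b below 0.3 N)) and value of joint each of leaf_rebated, leaf_flanged above 1 rad), for 0.2 s.
2. the rebated leaf is shut (below 0.05 rad) while the flanged leaf is still open (above 0.6 rad) (value of joint leaf_rebated below 0.05 rad and value of joint leaf_flanged above 0.6 rad), for 0.2 s.
3. the flanged leaf is shut over the rebated leaf (both below 0.05 rad) (value of joint each of leaf_rebated, leaf_flanged below 0.05 rad), for 0.2 s.
At the end, for the whole second after the job is handed in: The loaded canister (pressing on the chest with over 4 N) stands upright on the chest's floor, the empty one upright and still on the bench over 140 mm from the chest's centre (both within 0.1 rad), and both leaves are shut to within 0.05 rad (all of step 3 and ((contact force between chest and canister_a above 4 N and horizontal distance between canister_a and chest below 0.1 m and z of canister_a in the frame of chest below 0.02 m and angle between each of canister_a, canister_b's own z axis and vertical below 0.1 rad and contact force between the fingers and canister_a below 0.3 N and height (world z) of canister_b below 0.006 m and horizontal distance between canister_b and chest above 0.14 m and linear speed of canister_b below 0.02 m/s) or (contact force between chest and canister_b above 4 N and horizontal distance between canister_b and chest below 0.1 m and z of canister_b in the frame of chest below 0.02 m and angle between each of canister_b, canister_a's own z axis and vertical below 0.1 rad and contact force between the fingers and canister_b below 0.3 N and height (world z) of canister_a below 0.006 m and horizontal distance between canister_a and chest above 0.14 m and linear speed of canister_a below 0.02 m/s))); the robot touches nothing.
It fails at once if a canister is let go in the air, more than 40 mm above the bench ((height (world z) of canister_a above 0.04 m and contact force between the fingers and canister_a below 0.1 N) or (height (world z) of canister_b above 0.04 m and contact force between the fingers and canister_b below 0.1 N)).
It fails at once if a canister is tipped beyond 0.7 rad (angle between any of canister_a, canister_b's own z axis and vertical above 0.7 rad).
It fails at once if the jar, the flask or the tube rack is moved more than 30 mm (distance of any of reagent_jar, flask, tube_rack from where it was at the start of the episode above 0.03 m).
It also fails if it takes over 72 s, if anything falls off the work surface, if the arm or the gripper's body presses on something with over 40 N, if the wrist force passes 120 N, or if a joint passes its speed limit or range.

### The arm

A 6-joint arm with a two-finger parallel gripper is mounted at the origin on the work surface. World frame = base frame: x ahead of the robot, y to its left, z up, the work surface at z = 0. Lengths are in mm, angles in rad, forces in N, time in s.
With the tool pointing down it reaches from about 325 to 850 mm from the base axis. Payload 15.5 kg.
Tool frame: the origin (TCP) lies between the finger pads; the fingertips stand 11 mm ahead of it and the grasp point (between the pads) lies 8 mm behind it; z points along the fingers, y is the direction in which the jaws open and shut (so a half turn about z gives the same grasp; the last joint's range is limited). The gripper opens to 91 mm and grips with 3 to 60 N. Pads are 32 mm wide; open, the fingers measure 118 mm over their backs; the gripper's body (76 mm by 178 mm) begins 60 mm behind the grasp point.
Start: joints at [1.038, 0.494, 1.345, -0, 1.302, -0.096], TCP at [264.963, 566.057, 224.915] pointing down, gripper open.
Joint ranges: [-2.91, 2.91], [-0.82, 2.16], [0.22, 2.67], [-1.22, 4.37], [0.12, 2.79], [-3.08, 3.08]. Speed limits (rad/s): [1.89, 1.89, 2.57, 3.01, 3.01, 3.01].

### API

Orientations are given as a unit quaternion [x, y, z, w].
In Python, from cell import monitor, optics, ticket gives the robot as it stands. The module is installed in compiled form; this text tells all that it offers.
- The arm moves only by the tool servo_tool, never from a script. Its argument "targets" is a list of rows, each a list of 3 entries, a list of its own where there are three numbers: the finger opening in mm, from 0 to 91.2, then the shift along the tool's x, y, z in mm, then the turn, a rotation vector about the tool's x, y, z in rad. A call has 1 to 8 rows; each row shifts and turns the commanded pose from where the row before left it, along the tool's axes as they then stand; what a row does not reach is not made up. A row lasts 1/10 s, in which the tool goes at most 50 mm and 8.59 degrees, less where a joint would pass 70% of its speed; a pose out of reach is approached as far as the arm can. A call is refused whole if a number of a shift passes 50 or a number of a turn 0.15, either way. A call with a gripper value outside its range is refused whole. The fingers move at their own pace and stop on an object; the grip force is fixed at half the most. Time passes only in rows, so rows that do not move let the fingers close. It gives the time, the measured TCP pose, the force and the opening at its end, in the units of the state.
- monitor.get_obs(): the state, without advancing time (a new reading comes with each control period).
- optics.capture(name): name is "scene" or "side" or "wrist"; returns (picture, depth): 400x640x3 uint8, red, green, blue; 400x640 float32, mm along the optical axis (not along the pixel's ray), 0 where there is no reading.
- optics.camera_info(name): a dict with "vertical_fov" (degrees; the focal length in pixels is half the picture's height over the tangent of half this angle, whatever the lens; pixels are square), "cx", "cy" (the principal point, pixels), "D" ([k1, k2, p1, p2, k3] as OpenCV has them; the pictures are not rectified), "R" (3x3) and "t" (3): a world point X has camera coordinates R X + t. Camera axes: x right, y down, z forward; pixel columns grow to the right and rows downward; lengths in mm; the calibration is good to about 2 mm. A picture is of the moment at which its call begins: read the wrist's pose just before it. camera_info takes no time and is no camera call; for the wrist camera it gives the pose at the moment of the call.
- ticket.hand_in(): hands the job in, once; it reports no verdict.
The state is a dict: "clock": time; "joints": joint angles; "qvel": joint speeds; "joint_efforts": joint torques, N m; "tcp_pos": TCP position; "orientation": TCP orientation; "ft_force": force on the tool from outside, world axes, zero at the start; "wrist_torque": the same for the moment, N m; "width": opening from 0.0 (shut) to 1.0 (fully open).
Only numpy, scipy, OpenCV 4.12 (cv2) and the standard library are available. Lean on these libraries where they do the work, as an engineer would, in place of code of your own. Each camera call takes 0.05 s, during which the arm holds its last target.

## Working session

There is one attempt and no reset: what is moved stays moved. The work goes in short steps, Python scripts to look and compute and a tool call to move; the robot and the scene stay as the last step left them, time stands still between calls to the robot, and variables do not carry over. Pictures are saved under pics/ and viewed, and the job is handed in when it is done.

Besides the shell and the picture viewer there is one more tool, called after ">>>" as name([rows], argument=value, ...), one row to a line, values as JSON. servo_tool: Moves the arm, as the interface text tells. Its arguments: {"type":"object","properties":{"targets":{"type":"array","items":{"type":"array"}}},"required":["targets"]}

```bash
mkdir -p pics
cat > h.py <<'E'
import numpy as np, cv2
from cell import monitor, optics, ticket
def K(ci):
    f=200/np.tan(np.radians(ci["vertical_fov"])/2)
    return np.array([[f,0,ci["cx"]],[0,f,ci["cy"]],[0,0,1.]])
def snap(n,fn):
    ci=optics.camera_info(n); p,d=optics.capture(n)
    cv2.imwrite(fn,p[:,:,::-1]); np.savez(fn.replace('.png','.npz'),p=p,d=d,K=K(ci),D=np.array(ci["D"],float),R=np.array(ci["R"]),t=np.array(ci["t"]))
    return p,d,ci
def load(fn): return np.load(fn.replace('.png','.npz'))
def ray(z,uv):
    u=cv2.undistortPoints(np.array(uv,float).reshape(-1,1,2),z['K'],z['D']).reshape(-1,2)
    dc=np.c_[u,np.ones(len(u))]
    return -z['R'].T@z['t'], dc@z['R']
def onplane(z,uv,h):
    c,d=ray(z,uv); return c+d*((h-c[2])/d[:,2])[:,None]
def cloud(z):
    vv,uu=np.mgrid[0:400,0:640]
    c,d=ray(z,np.stack([uu,vv],-1).reshape(-1,2))
    return (c+d*z['d'].reshape(-1,1)).reshape(400,640,3)
E
python3 - <<'E'
from h import *
for n in ["scene","side","wrist"]: 
    p,d,ci=snap(n,f"pics/{n}0.png"); print(n,ci, (d>0).mean())
print(monitor.get_obs())
E
```

```text
scene {'vertical_fov': 47.89839003084244, 'cx': 323.0350481499914, 'cy': 197.95048224690024, 'D': array([-0.12347588,  0.        ,  0.        ,  0.        ,  0.        ]), 'R': array([[-0.15273994,  0.98814997,  0.01517049],
       [ 0.68184395,  0.11648069, -0.72216416],
       [-0.71537357, -0.0999594 , -0.69155533]]), 't': array([  88.6137124 , -279.65424988, 1480.03625659])} 0.9960703125
side {'vertical_fov': 43.253679267894455, 'cx': 318.93516618555, 'cy': 189.7476197270132, 'D': array([-0.15482878,  0.        ,  0.        ,  0.        ,  0.        ]), 'R': array([[ 0.85626809, -0.51638409, -0.01234651],
       [-0.37868751, -0.61132503, -0.69489386],
       [ 0.3512844 ,  0.59969091, -0.71900632]]), 't': array([-456.46707343,  303.63918334, 1253.29527316])} 0.9961796875
wrist {'vertical_fov': 61.76507724335602, 'cx': 319.40986674088094, 'cy': 196.4316374422167, 'D': array([-0.05030304,  0.        ,  0.        ,  0.        ,  0.        ]), 'R': array([[ 4.24192981e-01,  9.05571575e-01, -6.61261312e-04],
       [ 8.68282866e-01, -4.06518391e-01,  2.84302062e-01],
       [ 2.57187051e-01, -1.21173101e-01, -9.58734531e-01]]), 't': array([-624.92601287,  -31.2698985 ,  391.84894728])} 0.99598046875
{'clock': 0.15, 'joints': array([ 1.03749132e+00,  4.94023602e-01,  1.34595519e+00,  7.54428238e-06,
        1.30252635e+00, -9.55127133e-02]), 'qvel': array([ 0.00018451, -0.00261483, -0.00310294, -0.00076181,  0.00068127,
        0.00208685]), 'joint_efforts': array([ 1.41579065e-03, -8.79203081e+01, -3.82042873e+01,  7.05440668e-02,
        5.02468098e-02, -1.75884566e-04]), 'tcp_pos': array([264.82545053, 565.8185186 , 224.49711024]), 'orientation': array([ 2.17153199e-01,  9.76137429e-01, -4.32752947e-04, -1.44553607e-04]), 'ft_force': array([0.31789732, 0.175741  , 0.36703805]), 'wrist_torque': array([-0.02650584, -0.0230003 , -0.0187752 ]), 'width': 0.9990813227159674}
```

View pics/scene0.png

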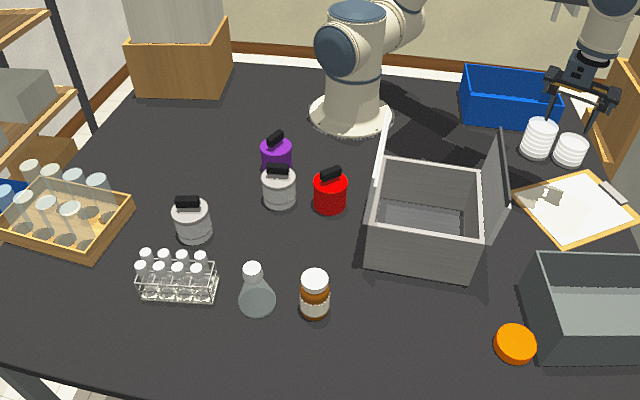

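View pics/side0.png

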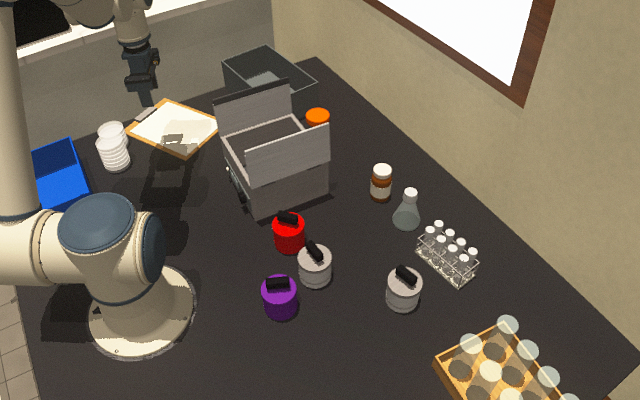

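View pics/wrist0.png

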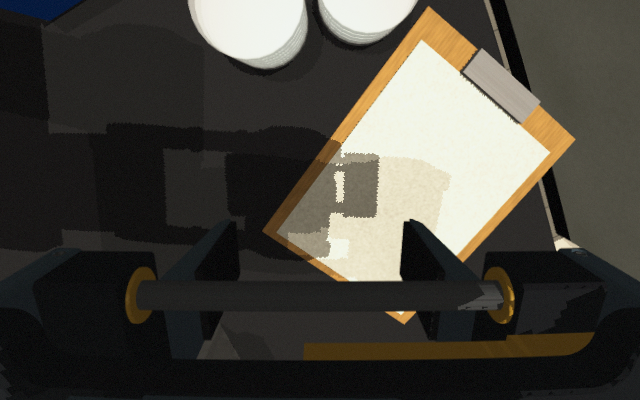

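Scene view: the silver canisters are at (278,187) and (191,220), and the look-alikes are purple (276,152) and red (330,192). The chest is at (430,215) with both leaves about upright. Jar (314,293), flask (256,290) and rack (177,277) stand in front. I pick the two silver ones and will now measure them.

```bash
cat > m.py <<'E'
from h import *
S=load('pics/scene0.png'); T=load('pics/side0.png')
for n,z in (('scene',S),('side',T)):
    C=cloud(z); p=z['p'].astype(int)
    H=(C[...,2]>88)&(C[...,2]<125)&(p.max(-1)<75)&(C[...,0]>200)&(C[...,0]<800)&(C[...,1]<250)&(C[...,1]>-500)
    k,l,st,ce=cv2.connectedComponentsWithStats(H.astype(np.uint8))
    for i in range(1,k):
        if st[i,4]<40: continue
        q=C[l==i]; top=q[q[:,2]>112]
        if len(top)<20: continue
        r=cv2.minAreaRect(top[:,:2].astype(np.float32)); print(n,'handle px',ce[i].round(),st[i,4],'rect',r, 'z',np.percentile(q[:,2],98))
    # canister lids
    B=(C[...,2]>74)&(C[...,2]<86)&(p.max(-1)>100)&(np.ptp(p,axis=-1)<25)
    k,l,st,ce=cv2.connectedComponentsWithStats(B.astype(np.uint8))
    for i in range(1,k):
        if st[i,4]<150: continue
        q=C[l==i]; (c,r)=cv2.minEnclosingCircle(q[:,:2].astype(np.float32)); print(n,'lid px',ce[i].round(),st[i,4],c,r,np.median(q[:,2]))
    # things of z>130 : leaves/chest
    for lo,hi in ((136,150),(200,240),(255,300)):
        B=(C[...,2]>lo)&(C[...,2]<hi)&(C[...,0]>250)&(C[...,0]<800)&(C[...,1]<450)&(C[...,1]>-200)
        k,l,st,ce=cv2.connectedComponentsWithStats(B.astype(np.uint8))
        for i in range(1,k):
            if st[i,4]<100: continue
            q=C[l==i]; r=cv2.minAreaRect(q[:,:2].astype(np.float32)); print(n,lo,'px',ce[i].round(),st[i,4],r,'\n   ',q.min(0).round(),q.max(0).round())
E
python3 m.py
```

```text
scene handle px [275. 138.] 194 rect ((317.79052734375, -171.3402099609375), (21.760433197021484, 56.87907028198242), 63.618526458740234) z 119.19238687440067
scene handle px [277. 168.] 241 rect ((440.25811767578125, -136.80711364746094), (20.629985809326172, 54.17531967163086), 6.131199359893799) z 119.07049421549968
scene handle px [330. 173.] 253 rect ((434.4330749511719, -5.49284553527832), (21.891380310058594, 54.93999481201172), 41.43400955200195) z 120.49116162048182
scene handle px [187. 201.] 304 rect ((588.03173828125, -314.689208984375), (19.94678497314453, 55.13845443725586), 11.192769050598145) z 120.61131716498188
scene lid px [278. 180.] 413 (437.5034484863281, -137.30213928222656) 44.165897369384766 80.96203032574431
scene lid px [427. 184.] 309 (404.12847900390625, 230.72708129882812) 108.05731201171875 80.1954571192914
scene lid px [190. 214.] 517 (587.4015502929688, -314.9984130859375) 44.623504638671875 80.62399766389024
scene lid px [422. 254.] 414 (632.15087890625, 217.70281982421875) 118.98198699951172 80.30083879766198
scene 136 px [434. 205.] 2165 ((514.4628
[... 1403 characters left out ...]
5.  81. 136.] [641. 355. 150.]
side 200 px [252. 103.] 922 ((518.7863159179688, 348.2516174316406), (19.421403884887695, 243.5719757080078), 85.27357482910156) 
    [397. 335. 200.] [641. 368. 240.]
side 200 px [287. 153.] 1002 ((503.7450866699219, 97.05575561523438), (16.7448787689209, 240.32962036132812), 85.34129333496094) 
    [384.  86. 200.] [624. 115. 240.]
side 255 px [251.  90.] 418 ((520.43505859375, 354.5931091308594), (18.95509147644043, 242.62271118164062), 86.17245483398438) 
    [399. 338. 255.] [642. 369. 274.]
side 255 px [286. 139.] 553 ((504.40283203125, 102.10733795166016), (16.247303009033203, 238.63795471191406), 87.13755798339844) 
    [385.  91. 255.] [624. 116. 276.]
```

Run:
```python
import cv2
a=cv2.imread('pics/scene0.png');b=cv2.imread('pics/side0.png')
c=cv2.resize(a[100:300,130:530],None,fx=2,fy=1.45*1.38);cv2.imwrite('pics/c1.png',cv2.resize(a[100:300,130:530],(800,400)))
cv2.imwrite('pics/c2.png',cv2.resize(b[70:330,200:440],(554,600)))
```

```text
(no output)
```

View pics/c1.png

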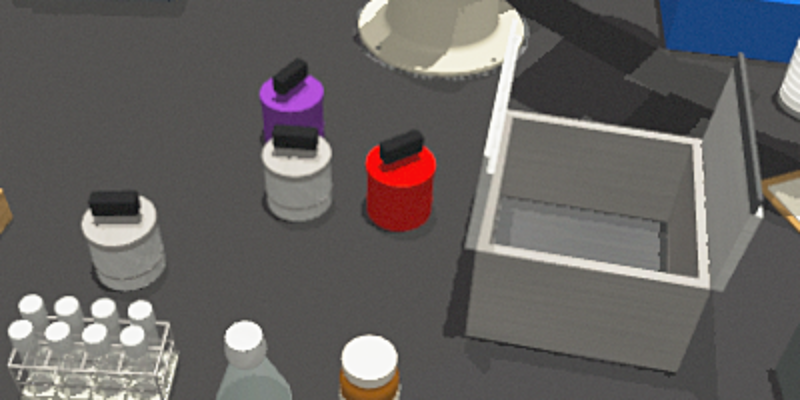

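View pics/c2.png

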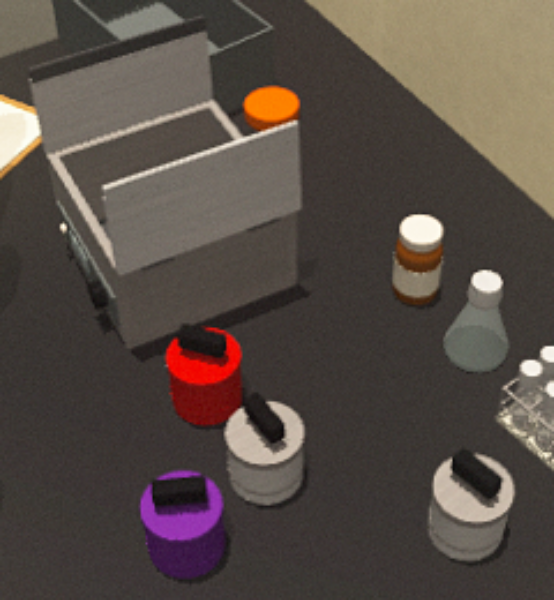

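```bash
cat > m2.py <<'E'
from h import *
import sys
a=np.radians(-3.4); ex=np.array([np.cos(a),np.sin(a)]); ey=np.array([-ex[1],ex[0]]); o=np.array([513,227.])
for n in (sys.argv[1:] or ['scene0','side0']):
    z=load(f'pics/{n}.png'); C=cloud(z); xy=C[...,:2]-o; u=xy@ex; v=xy@ey; Z=C[...,2]
    def rep(nm,m,w):
        if m.sum()<40: print(n,nm,'few',m.sum()); return
        print(n,nm,m.sum(),'med %.1f'%np.median(w[m]))
    zz=(Z>30)&(Z<130)
    rep('+x face',zz&(abs(u-120)<8)&(abs(v)<110),u); rep('-x in',zz&(abs(u+108)<8)&(abs(v)<100),u)
    rep('-x face',zz&(abs(u+120)<6)&(abs(v)<100),u)
    rep('-y face',zz&(abs(v+120)<8)&(abs(u)<110),v); rep('+y in',zz&(abs(v-108)<8)&(abs(u)<100),v)
    rim=(abs(Z-143)<4)
    rep('rim x-',rim&(abs(u+114)<10)&(abs(v)<90),u);rep('rim x+',rim&(abs(u-114)<10)&(abs(v)<90),u)
    rep('rim z',rim&(abs(abs(u)-114)<10)&(abs(v)<90),Z)
    for s in (1,-1):
        m=(Z>165)&(Z<265)&(abs(v-s*125)<45)&(abs(u)<110)
        if m.sum()>50:
            A=np.c_[Z[m]-143,np.ones(m.sum()),u[m]]; c=np.linalg.lstsq(A,v[m],rcond=None)[0]; print(n,'leaf',s,m.sum(),'v at hinge %.1f slope dv/dz %.3f du %.3f theta %.3f ztop %.0f'%(c[1],c[0],c[2],np.pi/2+np.arctan(s*c[0]),np.percentile(Z[(Z>165)&(Z<300)&(abs(v-s*125)<45)&(abs(u)<110)],99)))
E
python3 m2.py
python3 - <<'E'
from h import *
ci=optics.camera_info('wrist');R=np.array(ci['R']);c=-R.T@ci['t']
from scipy.spatial.transform import Rotation as Q
o=monitor.get_obs();r=Q.from_quat(o['orientation']);print('cam in tool',r.inv().apply(c-o['tcp_pos']), r.as_matrix())
E
```

```text
scene0 +x face 3203 med 119.8
scene0 -x in 2451 med -107.9
scene0 -x face few 1
scene0 -y face few 0
scene0 +y in 474 med 105.1
scene0 rim x- 298 med -112.2
scene0 rim x+ 498 med 115.3
scene0 rim z 796 med 142.2
scene0 leaf 1 1351 v at hinge 117.5 slope dv/dz 0.078 du -0.003 theta 1.648 ztop 271
scene0 leaf -1 197 v at hinge -84.0 slope dv/dz -0.324 du -0.004 theta 1.884 ztop 273
side0 +x face few 1
side0 -x in few 1
side0 -x face 423 med -121.3
side0 -y face 1696 med -122.7
side0 +y in 931 med 104.8
side0 rim x- 174 med -115.4
side0 rim x+ 51 med 112.2
side0 rim z 225 med 142.3
side0 leaf 1 2055 v at hinge 115.3 slope dv/dz 0.089 du -0.008 theta 1.659 ztop 271
side0 leaf -1 2300 v at hinge -134.6 slope dv/dz 0.066 du 0.006 theta 1.505 ztop 272
cam in tool [  81.23841085    0.35893137 -159.72847914] [[-9.05688934e-01  4.23942606e-01 -4.70155746e-04]
 [ 4.23942856e-01  9.05688602e-01 -7.82072141e-04]
 [ 9.42609987e-05 -9.07633254e-04 -9.99999584e-01]]
```

```bash
cat > plan.py <<'E'
# usage: plan.py x y z turn nrows [..repeat]: from current pose
import sys; from h import *
from scipy.spatial.transform import Rotation as Q
o=monitor.get_obs(); p=o['tcp_pos'].copy(); r=Q.from_quat(o['orientation'])
a=list(map(float,sys.argv[1:]))
for i in range(0,len(a),5):
    tgt=np.array(a[i:i+3]); t=a[i+3]/a[i+4]; n=int(a[i+4])
    for k in range(n):
        s=r.inv().apply((tgt-p)/(n-k)).round(0); p=p+r.apply(s); r=r*Q.from_rotvec([0,0,round(t,3)])
        print([s.astype(int).tolist(),round(t,3)],end=' ')
    m=r.as_matrix(); print('\n ->',p.round(1),'jaw deg',np.degrees(np.arctan2(m[1,1],m[0,1])).round(2))
E
python3 plan.py 400 400 330 0 6  437 -138 330 1.05 14 437 -138 200 0 4
```

```text
[[-32, -15, -18], 0.0] [[-32, -16, -17], 0.0] [[-32, -15, -18], 0.0] [[-32, -16, -17], 0.0] [[-32, -15, -18], 0.0] [[-33, -16, -17], 0.0] 
 -> [400.2 399.9 329.6] jaw deg 64.92
[[-19, -34, 0], 0.075] [[-21, -32, 0], 0.075] [[-23, -31, 0], 0.075] [[-26, -29, 0], 0.075] [[-28, -27, 0], 0.075] [[-30, -24, 0], 0.075] [[-31, -22, 0], 0.075] [[-33, -20, 0], 0.075] [[-34, -17, 0], 0.075] [[-36, -15, 0], 0.075] [[-37, -12, 0], 0.075] [[-37, -9, 0], 0.075] [[-38, -6, 0], 0.075] [[-38, -3, 0], 0.075] 
 -> [ 437.3 -138.1  330. ] jaw deg 4.76
[[0, 0, 32], 0.0] [[0, 0, 33], 0.0] [[0, 0, 32], 0.0] [[0, 0, 33], 0.0] 
 -> [ 437.3 -138.2  200. ] jaw deg 4.76
```

>>> servo_tool([
  [91,[-32,-15,-18],[0,0,0]],
  [91,[-32,-16,-17],[0,0,0]],
  [91,[-32,-15,-18],[0,0,0]],
  [91,[-32,-16,-17],[0,0,0]],
  [91,[-32,-15,-18],[0,0,0]],
  [91,[-33,-16,-17],[0,0,0]],
])

```text
clock: 0.75
tcp_pos: [400.9, 398.8, 330.6]
orientation: [0.217, 0.976, -0.0, -0.0]
ft_force: [1.5, 1.0, -1.6]
width: 0.997
```

>>> servo_tool([
  [91,[-19,-34,0],[0,0,0.075]],
  [91,[-21,-32,0],[0,0,0.075]],
  [91,[-23,-31,0],[0,0,0.075]],
  [91,[-26,-29,0],[0,0,0.075]],
  [91,[-28,-27,0],[0,0,0.075]],
  [91,[-30,-24,0],[0,0,0.075]],
  [91,[-31,-22,0],[0,0,0.075]],
])

```text
clock: 1.45
tcp_pos: [418.3, 129.0, 329.9]
orientation: [0.464, 0.886, -0.0, 0.0]
ft_force: [1.2, 0.3, -0.3]
width: 0.997
```

>>> servo_tool([
  [91,[-33,-20,0],[0,0,0.075]],
  [91,[-34,-17,0],[0,0,0.075]],
  [91,[-36,-15,0],[0,0,0.075]],
  [91,[-37,-12,0],[0,0,0.075]],
  [91,[-37,-9,0],[0,0,0.075]],
  [91,[-38,-6,0],[0,0,0.075]],
  [91,[-38,-3,0],[0,0,0.075]],
  [91,[0,0,0],[0,0,0]],
])

```text
clock: 2.25
tcp_pos: [437.6, -141.7, 329.7]
orientation: [0.679, 0.734, -0.0, 0.0]
ft_force: [0.1, 0.3, -0.4]
width: 0.997
```

>>> servo_tool([
  [91,[0,0,32],[0,0,0]],
  [91,[0,0,33],[0,0,0]],
  [91,[0,0,32],[0,0,0]],
  [91,[0,0,33],[0,0,0]],
  [91,[0,0,0],[0,0,0]],
  [91,[0,0,0],[0,0,0]],
])

```text
clock: 2.85
tcp_pos: [437.4, -137.7, 200.5]
orientation: [0.677, 0.736, -0.0, -0.0]
ft_force: [0.3, -0.4, 0.3]
width: 0.996
```

Run:
```python
from h import *
o=monitor.get_obs();print(o['tcp_pos'],o['orientation'],o['ft_force'],o['clock'])
p,d,ci=snap('wrist','pics/w1.png'); z=load('pics/w1.png');C=cloud(z);pp=p.astype(int)
m=(C[...,2]>110)&(C[...,2]<124)&(pp.max(-1)<80)
k,l,st,ce=cv2.connectedComponentsWithStats(m.astype(np.uint8))
for i in range(1,k):
    if st[i,4]>300: print(ce[i],st[i,4],cv2.minAreaRect(C[l==i][:,:2].astype(np.float32)))
m=(C[...,2]>76)&(C[...,2]<84)
k,l,st,ce=cv2.connectedComponentsWithStats(m.astype(np.uint8))
for i in range(1,k):
    if st[i,4]>300: print('lid',ce[i],st[i,4],cv2.minEnclosingCircle(C[l==i][:,:2].astype(np.float32)))
```

```text
[ 437.37683669 -137.65860885  200.45846624] [ 6.76960887e-01  7.36018834e-01 -1.17867433e-04 -4.68321630e-04] [ 0.2535652  -0.40776247  0.26857144] 2.85
[328.11904762  31.3707483 ] 588 ((433.9213562011719, -9.253684997558594), (19.45629119873047, 50.92399215698242), 40.72340774536133)
[319.2016317  205.60897436] 1716 ((436.8584899902344, -137.7899627685547), (19.540443420410156, 55.49824905395508), 2.9709486961364746)
[161.08240997 233.4799169 ] 1444 ((314.26397705078125, -172.1210174560547), (19.518625259399414, 52.40196228027344), 65.47598266601562)
lid [326.54095176  44.1824215 ] 6178 ((432.6207580566406, -6.860597133636475), 43.639530181884766)
lid [319.34010152 189.10659898] 5516 ((436.9354553222656, -138.16847229003906), 43.4071044921875)
lid [185.02346403 200.41494288] 3239 ((314.96051025390625, -168.6015167236328), 42.45965576171875)
```

View pics/w1.png

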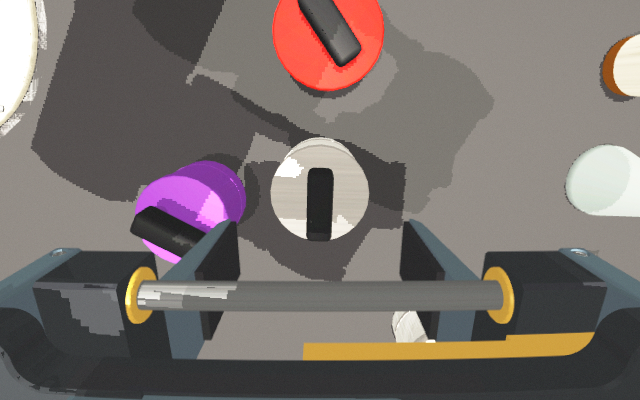

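The silver canister sits at (319,190) in the wrist view, centred between the jaws, and the handle lines up. I descend, grip and weigh.

>>> servo_tool([
  [91,[0,0,35],[0,0,-0.02]],
  [91,[0,0,35],[0,0,0]],
  [91,[0,0,20],[0,0,0]],
  [91,[0,0,13],[0,0,0]],
  [91,[0,0,0],[0,0,0]],
  [91,[0,0,0],[0,0,0]],
  [91,[0,0,0],[0,0,0]],
])

```text
clock: 3.6
tcp_pos: [438.3, -138.4, 98.3]
orientation: [0.67, 0.743, 0.0, 0.001]
ft_force: [-1.4, -0.3, 0.9]
width: 0.995
```

>>> servo_tool([
  [0,[0,0,0],[0,0,0]],
  [0,[0,0,0],[0,0,0]],
  [0,[0,0,0],[0,0,0]],
  [0,[0,0,0],[0,0,0]],
  [0,[0,0,0],[0,0,0]],
  [0,[0,0,0],[0,0,0]],
  [0,[0,0,0],[0,0,0]],
  [0,[0,0,0],[0,0,0]],
])

```text
clock: 4.4
tcp_pos: [437.4, -138.0, 96.9]
orientation: [0.67, 0.743, -0.0, -0.0]
ft_force: [-0.2, -0.3, -0.5]
width: 0.328
```

>>> servo_tool([
  [0,[0,0,0],[0,0,0]],
  [0,[0,0,0],[0,0,0]],
  [0,[0,0,0],[0,0,0]],
  [0,[0,0,0],[0,0,0]],
  [0,[0,0,0],[0,0,0]],
])

```text
clock: 4.9
tcp_pos: [437.4, -138.0, 96.9]
orientation: [0.67, 0.743, -0.0, 0.0]
ft_force: [-1.4, -0.7, -1.2]
width: 0.216
```

>>> servo_tool([
  [0,[0,0,-5],[0,0,0]],
  [0,[0,0,-10],[0,0,0]],
  [0,[0,0,-10],[0,0,0]],
  [0,[0,0,0],[0,0,0]],
  [0,[0,0,0],[0,0,0]],
  [0,[0,0,0],[0,0,0]],
  [0,[0,0,0],[0,0,0]],
  [0,[0,0,0],[0,0,0]],
])

```text
clock: 5.7
tcp_pos: [437.2, -137.9, 121.7]
orientation: [0.67, 0.743, -0.0, -0.0]
ft_force: [-0.0, 0.3, -7.1]
width: 0.216
```

>>> servo_tool([
  [0,[0,0,0],[0,0,0]],
  [0,[0,0,0],[0,0,0]],
  [0,[0,0,0],[0,0,0]],
])

```text
clock: 6.0
tcp_pos: [437.4, -138.0, 121.9]
orientation: [0.67, 0.743, -0.0, -0.0]
ft_force: [-0.4, 0.2, -6.7]
width: 0.216
```

About 6.8 N, while an empty one weighs at most 3.2 N, so this is the loaded canister. I carry it to the chest.

```bash
python3 plan.py 437 -138 405 0 10  511 209 405 0 13 511 209 150 0 9 511 209 115 0 3
```

```text
[[0, 0, -28], 0.0] [[0, 0, -28], 0.0] [[0, 0, -28], 0.0] [[0, 0, -28], 0.0] [[0, 0, -29], 0.0] [[0, 0, -28], 0.0] [[0, 0, -29], 0.0] [[0, 0, -28], 0.0] [[0, 0, -29], 0.0] [[0, 0, -28], 0.0] 
 -> [ 437.4 -138.   404.9] jaw deg 5.9
[[26, 8, 0], 0.0] [[26, 8, 0], 0.0] [[26, 8, 0], 0.0] [[26, 8, 0], 0.0] [[26, 9, 0], 0.0] [[26, 8, 0], 0.0] [[26, 9, 0], 0.0] [[26, 8, 0], 0.0] [[26, 9, 0], 0.0] [[26, 8, 0], 0.0] [[26, 9, 0], 0.0] [[26, 8, 0], 0.0] [[26, 9, 0], 0.0] 
 -> [511.1 209.4 404.9] jaw deg 5.9
[[0, 0, 28], 0.0] [[0, 0, 28], 0.0] [[0, 0, 28], 0.0] [[0, 0, 28], 0.0] [[0, 0, 29], 0.0] [[0, 0, 28], 0.0] [[0, 0, 29], 0.0] [[0, 0, 28], 0.0] [[0, 0, 29], 0.0] 
 -> [511.  209.5 149.9] jaw deg 5.9
[[0, 0, 12], 0.0] [[0, 0, 11], 0.0] [[0, 0, 12], 0.0] 
 -> [511.  209.5 114.9] jaw deg 5.9
```

>>> servo_tool([
  [0,[0,0,-20],[0,0,0]],
  [0,[0,0,-36],[0,0,0]],
  [0,[0,0,-38],[0,0,0]],
  [0,[0,0,-38],[0,0,0]],
  [0,[0,0,-38],[0,0,0]],
  [0,[0,0,-38],[0,0,0]],
  [0,[0,0,-38],[0,0,0]],
  [0,[0,0,-38],[0,0,0]],
])

```text
clock: 6.8
tcp_pos: [436.8, -137.7, 407.4]
orientation: [0.67, 0.743, -0.0, -0.0]
ft_force: [1.6, -0.7, -8.0]
width: 0.217
```

>>> servo_tool([
  [0,[15,5,0],[0,0,0]],
  [0,[26,8,0],[0,0,0]],
  [0,[30,9,0],[0,0,0]],
  [0,[30,9,0],[0,0,0]],
  [0,[30,9,0],[0,0,0]],
  [0,[30,9,0],[0,0,0]],
  [0,[30,9,0],[0,0,0]],
  [0,[30,10,0],[0,0,0]],
])

```text
clock: 7.6
tcp_pos: [482.0, 90.2, 405.7]
orientation: [0.67, 0.743, -0.0, -0.0]
ft_force: [0.4, -0.3, -6.9]
width: 0.219
```

>>> servo_tool([
  [0,[30,10,0],[0,0,0]],
  [0,[30,10,0],[0,0,0]],
  [0,[26,9,0],[0,0,0]],
  [0,[20,7,0],[0,0,0]],
  [0,[11,3,0],[0,0,0]],
  [0,[0,0,0],[0,0,0]],
  [0,[0,0,0],[0,0,0]],
  [0,[0,0,0],[0,0,0]],
])

```text
clock: 8.4
tcp_pos: [508.9, 208.4, 405.9]
orientation: [0.67, 0.742, -0.0, 0.0]
ft_force: [-0.1, -0.7, -6.6]
width: 0.217
```

Run:
```python
from h import *
o=monitor.get_obs();print(o['tcp_pos'],o['ft_force'],o['width'],o['clock'])
snap('scene','pics/s1.png');snap('wrist','pics/w2.png')
```

```text
[508.90681555 208.41459855 405.93958189] [-0.12744485 -0.70043597 -6.59292084] 0.21739977782067893 8.4
```

View pics/s1.png

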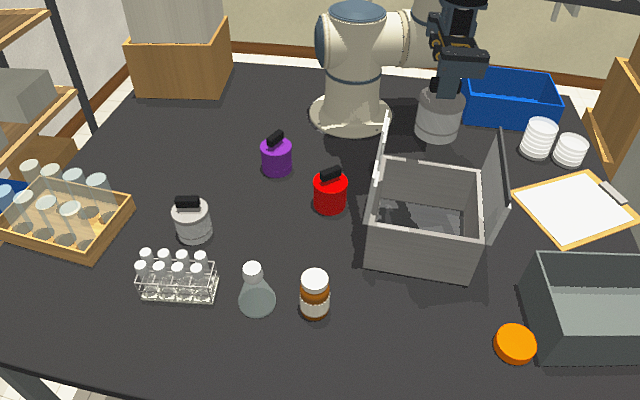

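View pics/w2.png

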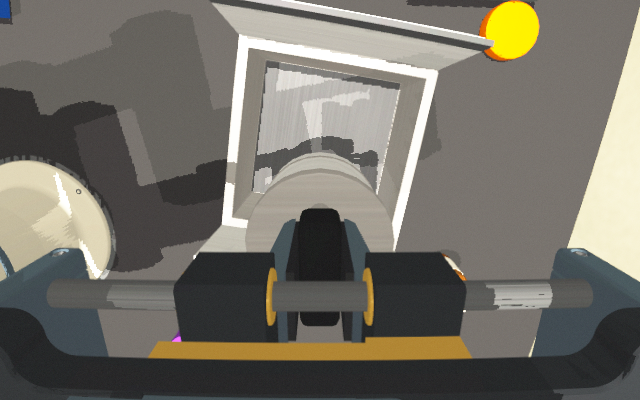

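The canister hangs upright above the chest opening in both views; in the wrist view it is at (320,235) over the opening (320,130). I lower it.

>>> servo_tool([
  [0,[0,0,20],[0,0,0]],
  [0,[0,0,34],[0,0,0]],
  [0,[0,0,36],[0,0,0]],
  [0,[0,0,36],[0,0,0]],
  [0,[0,0,36],[0,0,0]],
  [0,[0,0,36],[0,0,0]],
  [0,[0,0,30],[0,0,0]],
  [0,[0,0,22],[0,0,0]],
])

```text
clock: 9.3
tcp_pos: [508.6, 208.5, 154.3]
orientation: [0.67, 0.742, -0.001, -0.0]
ft_force: [-0.2, 0.2, -7.3]
width: 0.217
```

>>> servo_tool([
  [0,[0,0,18],[0,0,0]],
  [0,[0,0,12],[0,0,0]],
  [0,[0,0,8],[0,0,0]],
  [0,[0,0,4],[0,0,0]],
  [0,[0,0,0],[0,0,0]],
  [0,[0,0,0],[0,0,0]],
])

```text
clock: 9.9
tcp_pos: [509.5, 209.3, 114.5]
orientation: [0.67, 0.743, 0.0, 0.0]
ft_force: [0.3, -0.6, -6.3]
width: 0.218
```

>>> servo_tool([
  [0,[0,0,2],[0,0,0]],
  [0,[0,0,1],[0,0,0]],
  [0,[0,0,1],[0,0,0]],
  [0,[0,0,0],[0,0,0]],
  [0,[0,0,0],[0,0,0]],
])

```text
clock: 10.4
tcp_pos: [509.1, 209.2, 109.9]
orientation: [0.67, 0.743, 0.0, 0.0]
ft_force: [0.0, -0.2, -6.5]
width: 0.214
```

>>> servo_tool([
  [0,[0,0,1],[0,0,0]],
  [0,[0,0,1],[0,0,0]],
  [0,[0,0,0],[0,0,0]],
  [0,[0,0,0],[0,0,0]],
])

```text
clock: 10.8
tcp_pos: [509.3, 209.2, 109.0]
orientation: [0.67, 0.743, 0.0, 0.0]
ft_force: [-4.3, -3.5, 14.3]
width: 0.218
```

>>> servo_tool([
  [60,[0,0,-0.5],[0,0,0]],
  [60,[0,0,0],[0,0,0]],
  [60,[0,0,0],[0,0,0]],
  [60,[0,0,0],[0,0,0]],
  [60,[0,0,0],[0,0,0]],
  [60,[0,0,0],[0,0,0]],
  [60,[0,0,0],[0,0,0]],
  [60,[0,0,0],[0,0,0]],
])

```text
clock: 11.6
tcp_pos: [509.1, 209.2, 108.4]
orientation: [0.67, 0.743, -0.0, -0.0]
ft_force: [0.4, -0.2, -0.5]
width: 0.659
```

>>> servo_tool([
  [60,[0,0,-10],[0,0,0]],
  [60,[0,0,-30],[0,0,0]],
  [60,[0,0,-40],[0,0,0]],
  [60,[0,0,-40],[0,0,0]],
  [60,[0,0,-40],[0,0,0]],
  [60,[0,0,-40],[0,0,0]],
  [60,[0,0,-20],[0,0,0]],
])

```text
clock: 12.3
tcp_pos: [509.7, 209.4, 332.9]
orientation: [0.67, 0.743, 0.002, 0.001]
ft_force: [0.0, -0.4, -0.2]
width: 0.657
```

```bash
python3 - <<'E'
from h import *
o=monitor.get_obs();print(o['tcp_pos'],o['ft_force'],o['width'],o['clock'])
p,d,ci=snap('wrist','pics/w3.png');snap('side','pics/d3.png')
z=load('pics/w3.png');C=cloud(z);pp=p.astype(int)
m=(C[...,2]>120)&(C[...,2]<138)&(pp.max(-1)<80)
k,l,st,ce=cv2.connectedComponentsWithStats(m.astype(np.uint8))
for i in range(1,k):
    if st[i,4]>300: print(ce[i],st[i,4],cv2.minAreaRect(C[l==i][:,:2].astype(np.float32)),C[l==i][:,2].mean())
E
python3 m2.py w3 | grep rim;python3 m2.py d3 | grep -E "leaf"
```

```text
[509.67883061 209.43244318 332.87837284] [ 0.00562129 -0.36115794 -0.15635466] 0.6569329748306817 12.3
[318.30832356 172.52872216] 853 ((509.3740539550781, 209.539306640625), (19.183177947998047, 54.8729248046875), 5.574696063995361) 129.3483189445169
w3 rim x- 2076 med -114.4
w3 rim x+ 1851 med 112.4
w3 rim z 3927 med 142.9
d3 leaf 1 1779 v at hinge 115.5 slope dv/dz 0.085 du -0.006 theta 1.656 ztop 270
d3 leaf -1 2302 v at hinge -134.8 slope dv/dz 0.067 du 0.005 theta 1.504 ztop 273
```

View pics/w3.png

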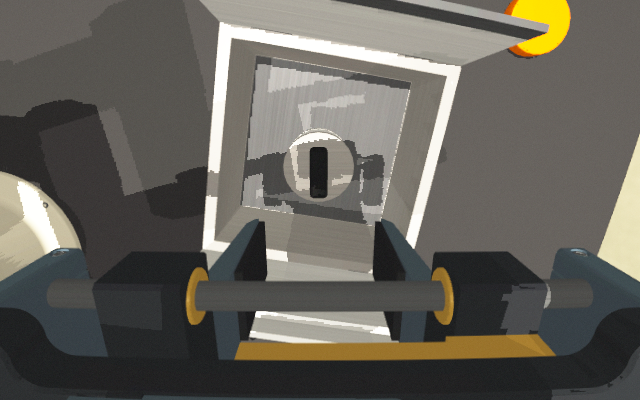

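View pics/d3.png

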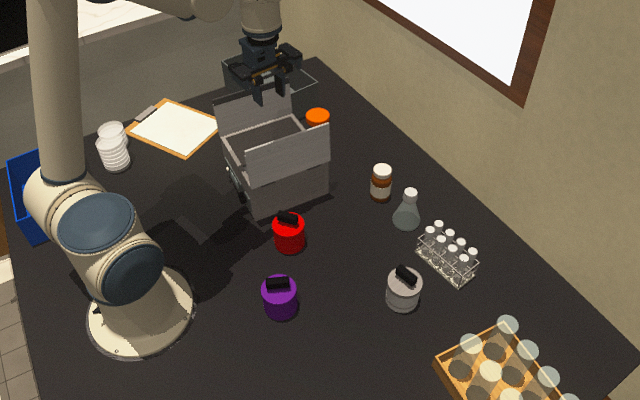

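The canister stands on the chest floor, with its handle at (318,172) in the wrist view and its top at z≈130. The leaves haven't moved. Next is the rebated leaf.

Run:
```python
import numpy as np
f=lambda t,r=95,w=16:(120-r*np.cos(t)+12*np.sin(t)+w,143+r*np.sin(t)+12*np.cos(t)+11)
for t in np.linspace(1.655,0,12): print(round(t,2),np.round(f(t),1))
```

```text
1.66 [155.9 247.7]
1.5 [141.7 249.6]
1.35 [127.3 249.4]
1.2 [113.1 247. ]
1.05 [ 99.4 242.5]
0.9 [ 86.6 236. ]
0.75 [ 74.8 227.7]
0.6 [ 64.5 217.7]
0.45 [ 55.7 206.2]
0.3 [ 48.8 193.6]
0.15 [ 43.9 180.1]
0.0 [ 41. 166.]
```

>>> servo_tool([
  [0,[0,0,0],[0,0,0.08]],
  [0,[0,0,0],[0,0,0.08]],
  [0,[30,0,0],[0,0,0]],
  [0,[45,0,0],[0,0,0]],
  [0,[45,0,0],[0,0,0]],
  [0,[45,0,0],[0,0,0]],
  [0,[40,0,0],[0,0,0]],
  [0,[0,0,0],[0,0,0]],
])

```text
clock: 13.2
tcp_pos: [519.8, 417.9, 327.0]
orientation: [0.726, 0.688, -0.001, -0.001]
ft_force: [-0.4, -1.2, -1.3]
width: 0.005
```

>>> servo_tool([
  [0,[0,0,25],[0,0,0]],
  [0,[0,0,35],[0,0,0]],
  [0,[0,0,25],[0,0,0]],
  [0,[0,0,0],[0,0,0]],
  [0,[0,0,0],[0,0,0]],
])

```text
clock: 13.7
tcp_pos: [520.8, 413.5, 244.0]
orientation: [0.727, 0.687, -0.0, -0.0]
ft_force: [-0.3, 0.6, 1.4]
width: 0.004
```

Run:
```python
from h import *
o=monitor.get_obs();p=o['tcp_pos']
a=np.radians(-3.4); ex=np.array([np.cos(a),np.sin(a)]); ey=np.array([-ex[1],ex[0]])
q=p[:2]-[512,224.2];print(p,'u',q@ex,'v',q@ey,o['width'],o['ft_force'],o['orientation'],o['clock'])
snap('scene','pics/s4.png')
```

```text
[520.78259992 413.51522617 243.96527113] u -2.4604584942966525 v 189.50286295004406 0.004170910502878238 [-0.29204783  0.59480196  1.43719411] [ 7.27071990e-01  6.86561184e-01 -2.48428566e-04 -2.39038453e-05] 13.7
```

View pics/s4.png

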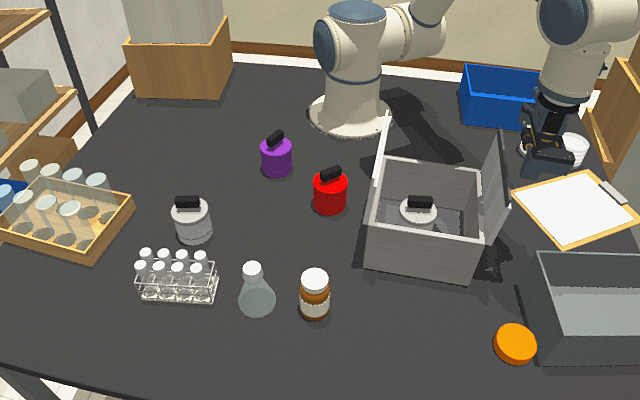

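>>> servo_tool([
  [0,[-17,0,-2],[0,0,0]],
  [0,[-16,0,-2],[0,0,0]],
  [0,[-14,0,-2],[0,0,0]],
  [0,[-14,0,0],[0,0,0]],
  [0,[-14,0,2],[0,0,0]],
  [0,[-14,0,5],[0,0,0]],
  [0,[-13,0,7],[0,0,0]],
])

```text
clock: 14.45
tcp_pos: [515.1, 310.7, 235.5]
orientation: [0.727, 0.687, 0.0, 0.0]
ft_force: [1.3, 1.9, 3.8]
width: 0.002
```

>>> servo_tool([
  [0,[-12,0,8],[0,0,0]],
  [0,[-10,0,10],[0,0,0]],
  [0,[-9,0,11],[0,0,0]],
  [0,[-7,0,13],[0,0,0]],
  [0,[-5,0,13],[0,0,0]],
  [0,[-3,0,10],[0,0,0]],
  [0,[0,0,0],[0,0,0]],
  [0,[0,0,0],[0,0,0]],
])

```text
clock: 15.25
tcp_pos: [512.1, 265.9, 170.2]
orientation: [0.727, 0.687, -0.0, -0.0]
ft_force: [0.6, -0.1, 0.2]
width: 0.005
```

Run:
```python
from h import *
o=monitor.get_obs();p=o['tcp_pos']
a=np.radians(-3.4); ex=np.array([np.cos(a),np.sin(a)]); ey=np.array([-ex[1],ex[0]])
q=p[:2]-[512,224.2];print(p,'u',q@ex,'v',q@ey,o['width'],o['ft_force'],o['orientation'],o['clock'])
snap('scene','pics/s5.png')
```

```text
[512.0865366  265.9283436  170.18800574] u -2.388372455067599 v 41.66002670440172 0.004885189992668075 [ 0.60210657 -0.13862746  0.22732926] [ 7.26991364e-01  6.86646413e-01 -4.96726140e-04 -1.16080703e-04] 15.25
```

View pics/s5.png

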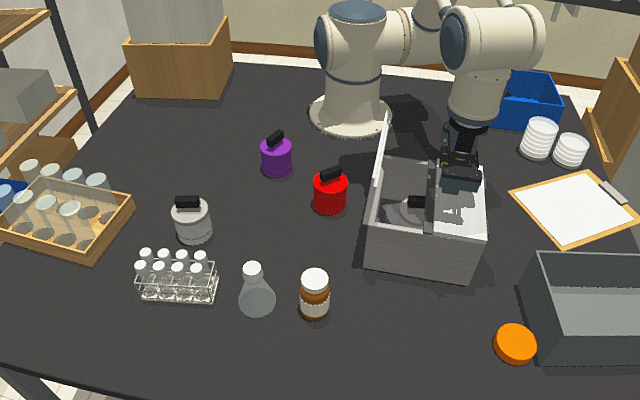

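The leaf is nearly level, at (465,205) in the scene view. I press it down to the stop.

>>> servo_tool([
  [0,[0,0,2],[0,0,0]],
  [0,[0,0,2],[0,0,0]],
  [0,[0,0,0],[0,0,0]],
  [0,[0,0,0],[0,0,0]],
])

```text
clock: 15.7
tcp_pos: [512.3, 266.2, 166.5]
orientation: [0.727, 0.687, 0.0, -0.0]
ft_force: [0.6, 0.0, -0.1]
width: 0.008
```

>>> servo_tool([
  [0,[0,0,1],[0,0,0]],
  [0,[0,0,0],[0,0,0]],
  [0,[0,0,0],[0,0,0]],
])

```text
clock: 16.0
tcp_pos: [512.4, 266.2, 166.2]
orientation: [0.727, 0.687, 0.0, 0.0]
ft_force: [-3.4, -0.9, 11.6]
width: 0.007
```

>>> servo_tool([
  [0,[0,0,-15],[0,0,0]],
  [0,[0,0,-35],[0,0,0]],
  [0,[0,0,-40],[0,0,0]],
  [0,[0,0,-40],[0,0,0]],
  [0,[0,0,-38],[0,0,0]],
  [0,[0,0,0],[0,0,0]],
])

```text
clock: 16.6
tcp_pos: [514.1, 266.9, 338.7]
orientation: [0.727, 0.687, 0.004, 0.002]
ft_force: [1.1, -0.2, -0.2]
width: 0.006
```

Run:
```python
from h import *
o=monitor.get_obs();print(o['tcp_pos'],o['clock'])
snap('wrist','pics/w6.png');snap('side','pics/d6.png')
a=np.radians(-3.4); ex=np.array([np.cos(a),np.sin(a)]); ey=np.array([-ex[1],ex[0]])
for n in ('w6','d6'):
    C=cloud(load(f'pics/{n}.png'));q=C[...,:2]-[512,224.2];u=q@ex;v=q@ey;Z=C[...,2]
    m=(abs(u)<105)&(v>18)&(v<110)&(Z>140)&(Z<190)
    c=np.linalg.lstsq(np.c_[v[m],np.ones(m.sum()),u[m]],Z[m],rcond=None)[0];print(n,m.sum(),'slope',-c[0],'z0',c[1],'zmed',np.median(Z[m]))
```

```text
[514.09406193 266.9230854  338.7073817 ] 16.6
w6 17615 slope 0.00029100250441750137 z0 154.94624266984098 zmed 154.92215746441377
d6 1348 slope 0.02844705206209413 z0 155.65597481119315 zmed 153.87067198112788
```

View pics/w6.png

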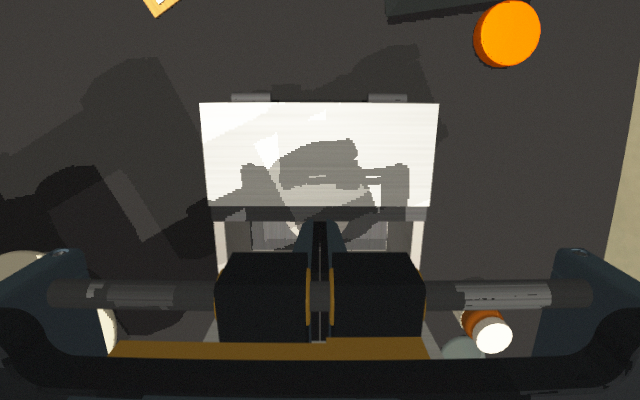

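The rebated leaf is level, with its top at z≈155 and slope 0.000 from the wrist depth. In the wrist view it spans (200–438, 103–220). Now the flanged leaf.

>>> servo_tool([
  [0,[-25,0,0],[0,0,0]],
  [0,[-42,0,0],[0,0,0]],
  [0,[-42,0,0],[0,0,0]],
  [0,[-42,0,0],[0,0,0]],
  [0,[-42,0,0],[0,0,0]],
  [0,[-34,0,0],[0,0,0]],
  [0,[0,0,0],[0,0,0]],
  [0,[0,0,0],[0,0,0]],
])

```text
clock: 17.5
tcp_pos: [498.9, 39.2, 332.3]
orientation: [0.728, 0.686, -0.001, -0.001]
ft_force: [0.2, 1.1, 0.1]
width: 0.006
```

>>> servo_tool([
  [0,[0,0,25],[0,0,0]],
  [0,[0,0,35],[0,0,0]],
  [0,[0,0,26],[0,0,0]],
  [0,[0,0,0],[0,0,0]],
  [0,[0,0,0],[0,0,0]],
])

```text
clock: 18.0
tcp_pos: [499.3, 40.3, 247.6]
orientation: [0.727, 0.687, -0.0, -0.0]
ft_force: [0.4, 0.3, 0.8]
width: 0.009
```

Run:
```python
from h import *
o=monitor.get_obs();p=o['tcp_pos']
a=np.radians(-3.4); ex=np.array([np.cos(a),np.sin(a)]); ey=np.array([-ex[1],ex[0]])
q=p[:2]-[512,224.2];print(p,'u',q@ex,'v',q@ey,o['width'],o['ft_force'],o['orientation'],o['clock'])
f=lambda t,r=95,w=16:(-(120-r*np.cos(t)+12*np.sin(t)+w),143+r*np.sin(t)+12*np.cos(t)+11)
P=np.array([f(t) for t in np.linspace(1.504,0,11)]);print(P[0],np.diff(P,axis=0).round(0).tolist())
snap('side','pics/d7.png')
```

```text
[499.33303724  40.3240965  247.57158751] u -1.7396537038452689 v -184.30348189884762 0.009038327884166527 [0.42897592 0.33712057 0.75673758] [ 7.26615343e-01  6.87044276e-01 -3.35518650e-04 -4.39038165e-04] 18.0
[-141.63230614  249.58910569] [[14.0, -0.0], [14.0, -2.0], [14.0, -4.0], [13.0, -6.0], [12.0, -8.0], [10.0, -10.0], [9.0, -11.0], [7.0, -13.0], [5.0, -14.0], [3.0, -14.0]]
```

View pics/d7.png

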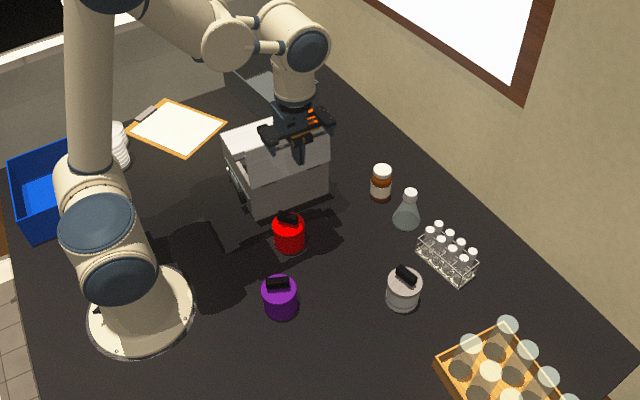

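The closed fingers stand outside the flanged leaf, with the tip at about (298,155). I push along the arc.

>>> servo_tool([
  [0,[15,0,-1],[0,0,0]],
  [0,[14,0,-1],[0,0,0]],
  [0,[14,0,0],[0,0,0]],
  [0,[14,0,0],[0,0,0]],
  [0,[14,0,2],[0,0,0]],
  [0,[14,0,4],[0,0,0]],
  [0,[13,0,6],[0,0,0]],
])

```text
clock: 18.75
tcp_pos: [505.0, 138.5, 237.0]
orientation: [0.727, 0.687, -0.0, 0.0]
ft_force: [0.7, -4.1, 0.6]
width: 0.005
```

>>> servo_tool([
  [0,[12,0,8],[0,0,0]],
  [0,[10,0,10],[0,0,0]],
  [0,[9,0,11],[0,0,0]],
  [0,[7,0,13],[0,0,0]],
  [0,[5,0,14],[0,0,0]],
  [0,[3,0,10],[0,0,0]],
  [0,[0,0,0],[0,0,0]],
  [0,[0,0,0],[0,0,0]],
])

```text
clock: 19.55
tcp_pos: [507.3, 183.2, 171.2]
orientation: [0.727, 0.687, -0.0, -0.0]
ft_force: [0.4, -1.4, 0.1]
width: 0.006
```

>>> servo_tool([
  [0,[0,0,2],[0,0,0]],
  [0,[0,0,2],[0,0,0]],
  [0,[0,0,0],[0,0,0]],
  [0,[0,0,0],[0,0,0]],
])

```text
clock: 19.95
tcp_pos: [507.6, 183.2, 167.5]
orientation: [0.727, 0.687, 0.0, 0.0]
ft_force: [0.2, -0.4, 1.1]
width: 0.005
```

>>> servo_tool([
  [0,[0,0,1],[0,0,0]],
  [0,[0,0,0.7],[0,0,0]],
  [0,[0,0,0],[0,0,0]],
  [0,[0,0,0],[0,0,0]],
])

```text
clock: 20.35
tcp_pos: [507.7, 183.4, 166.2]
orientation: [0.727, 0.687, 0.0, 0.0]
ft_force: [-2.2, -0.2, 8.5]
width: 0.002
```

>>> servo_tool([
  [0,[0,0,0.5],[0,0,0]],
  [0,[0,0,0],[0,0,0]],
  [0,[0,0,0],[0,0,0]],
])

```text
clock: 20.65
tcp_pos: [507.7, 183.4, 166.1]
orientation: [0.727, 0.687, 0.0, 0.0]
ft_force: [-5.7, -0.3, 17.5]
width: 0.004
```

The leaf is on its stop: the force is 17 N and the height matches the rebated leaf's. I back off and check.

>>> servo_tool([
  [0,[0,0,-15],[0,0,0]],
  [0,[0,0,-35],[0,0,0]],
  [0,[0,0,-40],[0,0,0]],
  [0,[0,0,-40],[0,0,0]],
  [0,[0,0,-38],[0,0,0]],
  [0,[-40,0,0],[0,0,0]],
  [0,[-40,0,0],[0,0,0]],
  [0,[0,0,0],[0,0,0]],
])

```text
clock: 21.45
tcp_pos: [502.7, 100.0, 333.5]
orientation: [0.728, 0.686, -0.0, 0.001]
ft_force: [0.1, 0.7, -0.1]
width: 0.004
```

Run:
```python
from h import *
o=monitor.get_obs();print(o['tcp_pos'],o['ft_force'],o['clock'])
snap('wrist','pics/w8.png');snap('scene','pics/s8.png');snap('side','pics/d8.png')
a=np.radians(-3.4); ex=np.array([np.cos(a),np.sin(a)]); ey=np.array([-ex[1],ex[0]])
for n in ('w8','s8','d8'):
    C=cloud(load(f'pics/{n}.png'));q=C[...,:2]-[512,224.2];u=q@ex;v=q@ey;Z=C[...,2]
    for s in (1,-1):
        m=(abs(u)<105)&(v*s>18)&(v*s<105)&(Z>140)&(Z<180)
        if m.sum()<200: continue
        c=np.linalg.lstsq(np.c_[v[m],np.ones(m.sum()),u[m]],Z[m],rcond=None)[0];print(n,s,m.sum(),'slope',-s*c[0],'z0',c[1],'zmed',np.median(Z[m]))
```

```text
[502.73919394 100.03505095 333.49803433] [ 0.11939199  0.70026913 -0.10829626] 21.45
w8 1 6872 slope 0.001685017532499429 z0 155.04202508704122 zmed 154.98185097243723
w8 -1 18968 slope 0.0011773371553480709 z0 155.02984645697364 zmed 154.9510880456775
s8 1 2542 slope 0.0013492079892949498 z0 154.60021298449522 zmed 154.56140940181075
s8 -1 2484 slope -0.0021997421477700386 z0 154.49860964899563 zmed 154.761666900712
d8 1 1192 slope 0.01899955910127221 z0 154.99553425205593 zmed 153.80386286316292
d8 -1 1534 slope 0.0005558508695454115 z0 154.45516383444888 zmed 154.37722795456233
```

View pics/w8.png

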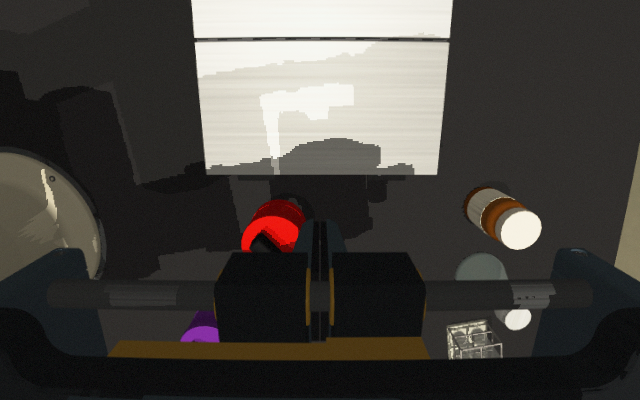

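View pics/s8.png

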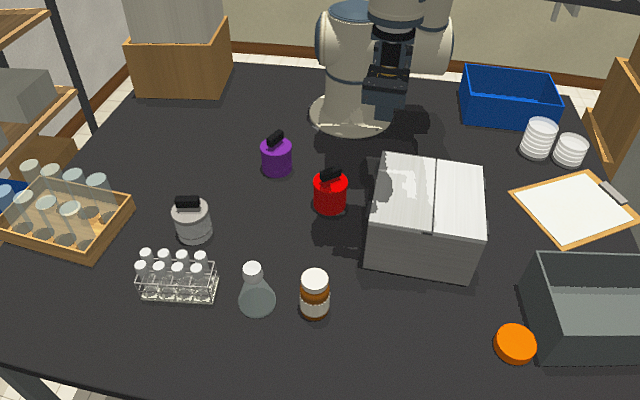

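Both leaves lie level, with the seam at (435,195) in the scene view. The empty canister stands untouched at (191,220), and the jar, flask and rack are where they were.

```bash
python3 -c "
from cell import ticket; print(ticket.hand_in())"
```

```text
the job is handed in; nothing more can be done
None
```

The job is done and handed in at about 21.6 s of robot time; the hand-in gives no verdict, so I only have my own checks.

**Canisters:** I lifted the silver canister nearer the chest and it read about 6.5–7 N. That is well above the 3.2 N an empty one can weigh, so it is the loaded one. I set it upright on the chest floor and let go; afterwards its handle top measured z ≈ 130 mm, which fits standing on the floor. I never touched or weighed the other silver canister: it still stands upright where it was, well clear of the chest. I did not check it separately.

**Lid:** I shut the rebated leaf first, with the flanged leaf left upright at about 1.50 rad, and pressed it to its stop with about 12 N. Then I shut the flanged leaf and pressed it to its stop with about 17 N.

**Last checks:** Both leaf tops measure z ≈ 155 mm. Their slopes are within about 0.002 rad in the wrist and scene views. The side view disagreed slightly, giving 0.019 rad for the rebated leaf, still inside 0.05 rad. It had also read high (0.028) before the flanged leaf was shut, so I put it down to noise at that shallow angle. The jar, flask, tube rack and the red and purple look-alikes appear unmoved in the pictures. The arm stands clear, with about 0.7 N on the wrist, which is noise level.

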